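Turn the washed case vent side up

TASK

Two small aluminium cases stand on the grey mat after washing; one stands upside down, with its rubber feet up and its vented lid against the mat. Tip that case over its edges a quarter turn at a time, letting it rest on its side on the mat after the first turn, until the round field of vent holes is up, and leave it standing flat on the mat. Do not lift it more than a few centimetres off the mat, and leave the other case, the bowl and the bottle as they are.

Things in the scene. Friction and masses are not known exactly. Their poses are not given: they have to be found in the camera images.
- case: The case to turn: plain aluminium box, 80 mm (x) x 60 mm (y) x 64 mm (z), origin at its centre, 0.27 to 0.5 kg. +z points out of the vented lid. Starts upside down (z down) near the left or right end of the mat, its 80 mm side running roughly left-right (along the mat's y). Grip it across the 60 mm. Two quarter turns about its y axis, 72 mm of travel each, fit towards the mat's other end.
- case_vent (a point): Centre of the case's vented lid face (32 mm from its centre along +z): an 80 x 60 mm face with a round field of small dark holes. The opposite face has four dark rubber feet, flush, at its corners. A thin dark lid seam runs round the sides 14 mm from the vented face.
- upright_case: The other case, identical (80 x 60 x 64 mm, same axes, origin at its centre) but already vent side up (z up), at the other end of the mat. Leave alone.
- mat: Grey silicone mat fixed to the bench, 340 mm (x) x 500 mm (y) x 4 mm thick; origin at the centre of its underside, so that its top lies 4 mm above the origin; z up.
- bowl: Steel bowl, rim 110 mm across, 45 mm high, beside the mat on the robot's left. Origin at the centre of its underside. Leave alone.
- bottle: White plastic bottle, 60 mm across, 150 mm high, beside the mat on the robot's right. Origin at the centre of its underside. Leave alone.
There are look-alikes about, which are no part of the job. What is shaped like the case but pink, red or yellow is not meant.

How it is judged:
On the way:
1. the case rests on one of its sides on the mat, a quarter turn from upside down (angle between case's own z axis and vertical between 1.42 and 1.72 rad and contact force between case and mat above 1.5 N and linear speed of case below 0.03 m/s and angular speed of case below 0.2 rad/s), for 0.2 s.
At the end, for the whole second after the job is handed in: The case stands still and flat on the mat (within 0.08 rad), vented face up, its centre at least 15 mm inside the mat's edges; the other case, bowl and bottle stand within 30 mm of where they were (angle between case's own z axis and vertical below 0.08 rad and z of case in the frame of mat between 0.032 and 0.04 m and x of case in the frame of mat between -0.155 and 0.155 m and y of case in the frame of mat between -0.235 and 0.235 m and contact force between case and mat above 1.5 N and linear speed of case below 0.03 m/s and angular speed of case below 0.2 rad/s and distance of each of bowl, bottle, upright_case from where it was at the start of the episode below 0.03 m and angle between each of bowl, bottle, upright_case's own z axis and vertical below 0.2 rad); the robot touches nothing.
It fails at once if the case lifted high: its centre more than 110 mm above the bench (flat it is 36 mm, balanced on an edge 55 mm) (height (world z) of case above 0.11 m).
It fails at once if the bowl pushed 30 mm or more, or knocked over (distance of bowl from where it was at the start of the episode above 0.03 m or angle between bowl's own z axis and vertical above 0.5 rad).
It fails at once if the bottle pushed 30 mm or more, or knocked over (distance of bottle from where it was at the start of the episode above 0.03 m or angle between bottle's own z axis and vertical above 0.5 rad).
It fails at once if the other case pushed 30 mm or more, or knocked over (distance of upright_case from where it was at the start of the episode above 0.03 m or angle between upright_case's own z axis and vertical above 0.5 rad).
It also fails if it takes over 56 s, if anything falls off the work surface, if the arm or the gripper's body presses on something with over 40 N, if the wrist force passes 120 N, or if a joint passes its speed limit or range.

ROBOT

A 7-joint arm with a two-finger parallel gripper is mounted at the origin on the work surface. World frame = base frame: x ahead of the robot, y to its left, z up, the work surface at z = 0. Lengths are in m, angles in rad, forces in N, time in s.
With the tool pointing down it reaches from about 0.4 to 0.9 m from the base axis. Payload 5.5 kg.
Tool frame: the origin (TCP) lies on the centre line of the jaws, within the pads' length; the fingertips stand 11 mm ahead of it and the grasp point (between the pads) lies 8 mm behind it; z points along the fingers, y is the line along which they close (so a half turn about z gives the same grasp; the last joint's range is limited). The gripper opens to 92 mm and grips with 3 to 60 N. Pads are 19 mm wide; open, the fingers measure 130 mm over their backs; the gripper's body (75 mm by 190 mm) begins 47 mm behind the grasp point.
Start: joints at [-0.877, 0.501, -0.427, 1.55, 0.221, 1.138, -0.21], TCP at [0.271, 0.591, 0.238] pointing down, gripper open.
Joint ranges: [-2.88, 2.88], [-0.31, 2.03], [-1.54, 1.56], [0.2, 2.42], [-1.41, 4.55], [0.19, 2.02], [-2.57, 2.57]. Speed limits (rad/s): [2.57, 2.57, 3.14, 3.14, 3.14, 3.14, 3.14].

INTERFACE

Orientations are given as a 3x3 rotation matrix whose columns are the frame's x, y, z axes.
In Python, from cell import * gives the robot as it stands. The module is installed in compiled form; this text tells all that it offers.
- The arm moves only by the tool move_arm, never from a script. Its arguments are lists of equal length, an entry for each row: "claw": the finger opening in cm, from 0 to 9.18; "slide": the shift along the tool's x, y, z in cm, a list of three; "delta_rot": the turn, a rotation vector about the tool's x, y, z in degrees, a list of three. In form: {"claw": [claw, ...], "slide": [[x, y, z], ...], "delta_rot": [[rx, ry, rz], ...]}. A call has 1 to 20 rows; each row shifts and turns the commanded pose from where the row before left it, along the tool's axes as they then stand; what a row does not reach is not made up. A row lasts 1/12 s, in which the tool goes at most 41.7 mm and 7.16 degrees, less where a joint would pass 70% of its speed; a pose out of reach is approached as far as the arm can. A call with a gripper value outside its range is refused whole. The fingers move at their own pace and stop on an object; "grip_force" is the grip in N (left out, the last holds). Time passes only in rows, so rows that do not move let the fingers close. It gives the time, the measured TCP pose, the force, the opening and the grip force at its end, in the units of the state.
- state(): the state, without advancing time (a new reading comes with each control period).
- snapshot(name): name is "scene" or "top"; returns the picture (420x560x3 uint8, red, green, blue); there is no depth.
- camera_info(name): a dict with "fovy" (degrees; the focal length in pixels is half the picture's height over the tangent of half this angle, whatever the lens; pixels are square), "cx", "cy" (the principal point, pixels), "extrinsics" (4x4, takes a point from camera to world coordinates). Camera axes: x right, y up, looking along -z (the intrinsics and any distortion apply to the point x, -y, -z); pixel columns grow to the right and rows downward; lengths in m; the calibration is good to about 2 mm. A picture is of the moment at which its call begins. camera_info takes no time and is no camera call.
- sign_off(): hands the job in; it is judged then, once.
The state is a dict: "clock": time; "q": joint angles; "qd": joint speeds; "joint_efforts": joint torques, N m; "tcp_pos": TCP position; "orientation": TCP orientation; "force": force on the tool from outside, world axes, zero at the start; "moment": the same for the moment, N m; "gripper_width": opening from 0.0 (shut) to 1.0 (fully open); "grasp_force": force on a finger pad.
Only numpy, scipy, OpenCV 4.12 (cv2) and the standard library are available. Lean on these libraries where they do the work, as an engineer would, in place of code of your own. Each camera call takes 0.05 s, during which the arm holds its last target. There are 200 camera calls.

## Working session

There is one attempt and no reset: what is moved stays moved. The work goes in short steps, Python scripts to look and compute and a tool call to move; the robot and the scene stay as the last step left them, time stands still between calls to the robot, and variables do not carry over. Pictures are saved under pics/ and viewed, at most 10 in all, crops included, and the job is handed in when it is done.

Besides the shell and the picture viewer there is one more tool, called by a JSON object that holds its "fn" and its "kwargs". move_arm: Moves the arm, as the interface text tells. Its arguments: {"type":"object","properties":{"claw":{"type":"array","items":{"type":"number"}},"slide":{"type":"array","items":{"type":"array","items":{"type":"number"}}},"delta_rot":{"type":"array","items":{"type":"array","items":{"type":"number"}}},"grip_force":{"type":"number"}},"required":["claw","slide","delta_rot"]}

```bash
mkdir -p pics
python3 - <<'E'
from cell import *
import cv2
for n in("scene","top"):
    i=snapshot(n);cv2.imwrite(f"pics/{n}0.png",i[:,:,::-1]);print(n,camera_info(n))
print(state())
E
```

```text
scene {'fovy': 54.17350312622036, 'cx': 273.03450639438756, 'cy': 213.8773524028008, 'extrinsics': array([[-0.69510171, -0.42399834,  0.58056784,  1.39708399],
       [ 0.71890907, -0.41201199,  0.55983557,  0.72055336],
       [ 0.00183156,  0.80651815,  0.59120649,  0.7893021 ],
       [ 0.        ,  0.        ,  0.        ,  1.        ]])}
top {'fovy': 52.64719230033429, 'cx': 285.00469875349495, 'cy': 209.29542743663816, 'extrinsics': array([[ 0.00391523,  0.9937564 , -0.11150285,  0.54430877],
       [-0.99998101,  0.00442146,  0.00429316,  0.04041521],
       [ 0.00475936,  0.11148392,  0.99375484,  1.15030785],
       [ 0.        ,  0.        ,  0.        ,  1.        ]])}
{'clock': 0.1, 'q': array([-0.87682595,  0.50178584, -0.42680861,  1.55134266,  0.22079568,
        1.13830125, -0.21029965]), 'qd': array([ 9.69523812e-05, -3.40511563e-04,  5.75431272e-04, -3.55617746e-03,
        1.04654822e-03,  6.63831038e-05, -2.00446493e-03]), 'joint_efforts': array([-1.07196718e-02, -5.67878115e+01, -5.83803445e+00, -2.79916888e+01,
       -6.89617032e-02,  2.41298421e-02,  4.42392457e-05]), 'tcp_pos': array([0.27119702, 0.59004359, 0.23676341]), 'orientation': array([[-9.08664047e-01,  4.17527235e-01, -8.11401143e-04],
       [ 4.17528017e-01,  9.08662660e-01, -1.58901733e-03],
       [ 7.38319071e-05, -1.78266563e-03, -9.99998408e-01]]), 'force': array([-0.27379121,  0.4852207 ,  0.36048525]), 'moment': array([ 0.03881769, -0.02822654, -0.01793057]), 'grasp_force': 0.0, 'gripper_width': 1.0007085745507027}
```

View pics/top0.png

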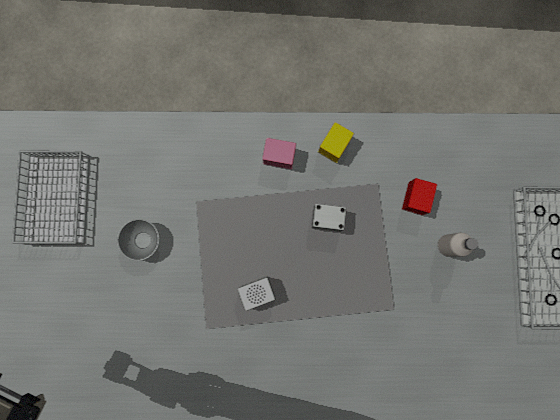

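View pics/scene0.png

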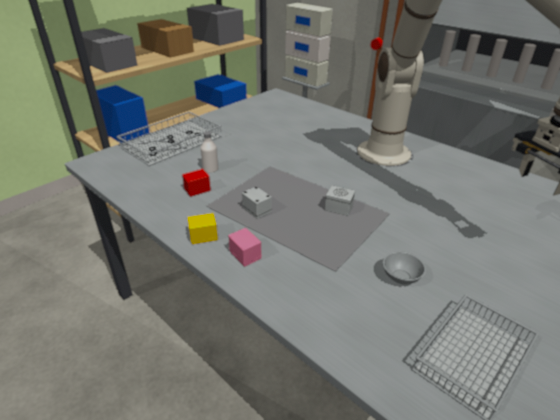

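The top view shows two candidate cases. The one at (330,217) has dark feet at its corners, so it is upside down and is the one to turn. The one at (257,293) shows vent holes and is the upright case to leave alone. Pink (280,152), yellow (337,142) and red (420,196) are look-alikes. I'll confirm the choice in an enlarged crop.

```bash
cat > h.py <<'E'
from cell import *
import cv2, numpy as np
def ray(n,uv,z):
    c=camera_info(n);f=210/np.tan(np.radians(c["fovy"]/2));E=c["extrinsics"]
    d=E[:3,:3]@np.array([(uv[0]-c["cx"])/f,-(uv[1]-c["cy"])/f,-1])
    return E[:3,3]+d*(z-E[2,3])/d[2]
def proj(n,P):
    c=camera_info(n);f=210/np.tan(np.radians(c["fovy"]/2));E=c["extrinsics"]
    p=E[:3,:3].T@(np.array(P)-E[:3,3]);return [c["cx"]+f*p[0]/-p[2],c["cy"]-f*p[1]/-p[2]]
E
python3 - <<'E'
from h import *
i=cv2.imread("pics/top0.png")[180:330,230:400]
i=cv2.resize(i[0:140],None,fx=4,fy=4,interpolation=cv2.INTER_CUBIC);cv2.imwrite("pics/crop.png",i)
m=[ray("top",p,.004) for p in[(197,201),(379,184),(394,309),(206,328)]]
print(np.round(m,3));print([np.linalg.norm(m[k]-m[k-1]) for k in range(4)])
E
```

```text
[[ 0.695  0.275  0.004]
 [ 0.744 -0.222  0.004]
 [ 0.408 -0.255  0.004]
 [ 0.358  0.242  0.004]]
[np.float64(0.33862641383290987), np.float64(0.4991299457542581), np.float64(0.3371459150354716), np.float64(0.4993277364131162)]
```

View pics/crop.png

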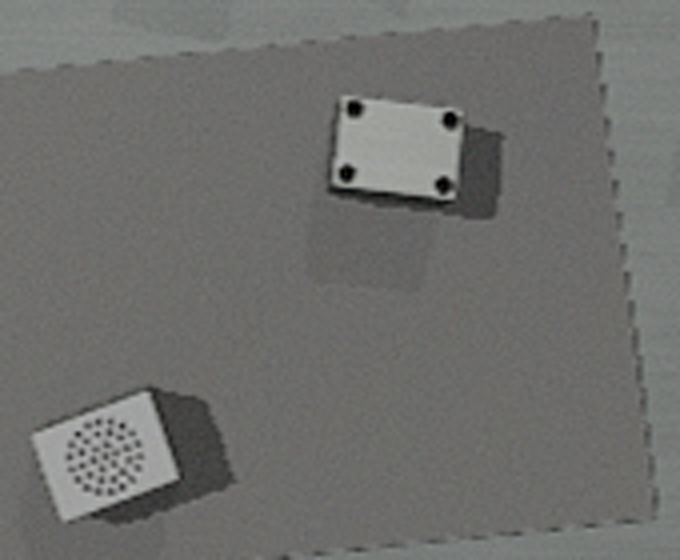

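The crop confirms it: the box at (330,217) has four corner feet and the one at (257,293) has vents. The mat sides measure 0.338 × 0.499 m against 0.340 × 0.500 m given, so the calibration holds. Next I'll work out the case poses.

Run:
```python
from h import *
def case(cs):
    P=np.array([ray("top",((u+.5)/4-.5+230,(v+.5)/4-.5+180),.068) for u,v in cs])
    c=P.mean(0);L=(P[1]+P[2]-P[0]-P[3])/2;W=(P[0]+P[1]-P[2]-P[3])/2
    print(np.round(c,4),np.linalg.norm(L),np.linalg.norm(W),"yaw of long axis from -y",np.degrees(np.arctan2(L[0],-L[1])),"W yaw",np.degrees(np.arctan2(W[1],W[0])))
case([(342,95),(464,109),(455,201),(330,188)])
case([(33,434),(150,390),(179,478),(65,522)])
print("bowl",ray("top",(139,240),.045),"bottle",ray("top",(462,243),.15))
s=state();R=s["orientation"]
print(np.degrees(np.arctan2(R[1,1],R[0,1])))
```

```text
[ 0.6473 -0.0772  0.068 ] 0.07951483871033153 0.05996907911281258 yaw of long axis from -y -6.021759415170012 W yaw -6.8798833686157375
[0.4526 0.1069 0.068 ] 0.07715784947982145 0.05774851107441047 yaw of long axis from -y 20.81828245186572 W yaw 19.994661840107277
bowl [0.58646343 0.41421598 0.045     ] bottle [ 0.57852393 -0.38107534  0.15      ]
65.32138851242478
```

```bash
cat >> h.py <<'E'
from scipy.spatial.transform import Rotation as Ro, Slerp
YAW=np.radians(-6.4)
w=np.array([np.cos(YAW),np.sin(YAW),0]);l=np.array([-w[1],w[0],0]);Z=np.array([0,0,1.])
C0=np.array([.6473,-.0772,.036])
def RT(t): return np.c_[l,w,-Z]@Ro.from_euler("y",t,degrees=True).as_matrix()
def pose(c,t,back):  # grasp point = c - back*toolz ; returns tcp
    R=RT(t);return c+(0.008-back)*R[:,2],R
def cur():
    s=state();return s["tcp_pos"],s["orientation"]
def rows(way,start=None):
    """way: list of (tcp,R) per row; prints rounded rows, tracking the rounding"""
    p,R=start or cur();S=[];D=[]
    for q,Q in way:
        sl=np.round(R.T@(q-p)*100,2);dr=np.round(Ro.from_matrix(R.T@Q).as_rotvec(degrees=True),1)
        p=p+R@sl/100;R=R@Ro.from_rotvec(dr,degrees=True).as_matrix();S.append((sl+0.).tolist());D.append((dr+0.).tolist())
    print(len(S),'"slide":',str(S).replace(" ",""),'"delta_rot":',str(D).replace(" ",""))
    return p,R
def lin(a,b,n):
    sp=Slerp([0,1],Ro.from_matrix([a[1],b[1]]));return [(a[0]+(b[0]-a[0])*s,sp(s).as_matrix()) for s in np.arange(1,n+1)/n]
E
python3 - <<'E'
from h import *
a=cur();b=pose(C0,0,.2);print(b[0]);e=rows(lin(a,b,20),a)
rows(lin(b,pose(C0,45,.16),9),b)
E
```

```text
[ 0.6473 -0.0772  0.228 ]
20 "slide": [[-3.1,-2.25,0.05],[-3.24,-2.04,0.05],[-3.36,-1.84,0.04],[-3.47,-1.63,0.05],[-3.56,-1.41,0.05],[-3.64,-1.18,0.05],[-3.71,-0.96,0.04],[-3.76,-0.72,0.05],[-3.8,-0.48,0.05],[-3.82,-0.24,0.05],[-3.83,0.0,0.04],[-3.82,0.23,0.05],[-3.8,0.48,0.04],[-3.77,0.71,0.04],[-3.71,0.94,0.05],[-3.64,1.18,0.04],[-3.56,1.4,0.04],[-3.47,1.62,0.04],[-3.37,1.84,0.04],[-3.24,2.04,0.05]] "delta_rot": [[0.0,0.0,3.6],[0.0,0.0,3.6],[0.0,0.0,3.6],[0.0,0.0,3.5],[0.0,0.0,3.6],[0.0,0.0,3.6],[0.0,0.0,3.6],[0.0,0.0,3.6],[0.0,0.0,3.6],[0.0,0.0,3.6],[0.0,0.0,3.5],[0.0,0.1,3.6],[0.0,0.0,3.6],[-0.1,0.0,3.6],[0.0,0.0,3.6],[0.0,0.0,3.6],[0.0,0.0,3.6],[0.0,0.0,3.5],[0.0,0.0,3.6],[0.0,0.0,3.6]]
9 "slide": [[-1.19,0.0,0.94],[-1.28,0.0,0.83],[-1.33,0.0,0.72],[-1.4,0.0,0.6],[-1.44,0.0,0.47],[-1.48,0.0,0.35],[-1.51,0.0,0.21],[-1.51,0.0,0.09],[-1.52,0.0,-0.05]] "delta_rot": [[0.0,5.0,0.0],[0.0,5.0,0.0],[0.0,5.0,0.0],[0.0,5.0,0.0],[0.0,5.0,0.0],[0.0,5.0,0.0],[0.0,5.0,0.0],[0.0,5.0,0.0],[0.0,5.0,0.0]]
```

{"fn": "move_arm", "kwargs": {"claw": [9.18,9.18,9.18,9.18,9.18,9.18,9.18,9.18,9.18,9.18,9.18,9.18,9.18,9.18,9.18,9.18,9.18,9.18,9.18,9.18], "slide": [[-3.1,-2.25,0.05],[-3.2,-2.0,0.05],[-3.4,-1.8,0.05],[-3.5,-1.6,0.05],[-3.6,-1.4,0.05],[-3.6,-1.2,0.05],[-3.7,-1.0,0.05],[-3.8,-0.7,0.05],[-3.8,-0.5,0.05],[-3.8,-0.25,0.05],[-3.8,0,0.05],[-3.8,0.2,0.05],[-3.8,0.5,0.05],[-3.8,0.7,0.05],[-3.7,0.9,0.05],[-3.6,1.2,0.05],[-3.6,1.4,0.05],[-3.5,1.6,0.05],[-3.4,1.8,0.05],[-3.2,2.0,0.05]], "delta_rot": [[0,0,3.6],[0,0,3.6],[0,0,3.6],[0,0,3.6],[0,0,3.6],[0,0,3.6],[0,0,3.6],[0,0,3.6],[0,0,3.6],[0,0,3.6],[0,0,3.6],[0,0,3.6],[0,0,3.6],[0,0,3.6],[0,0,3.6],[0,0,3.6],[0,0,3.6],[0,0,3.6],[0,0,3.6],[0,0,3.6]], "grip_force": 25}}

```text
clock: 1.77
tcp_pos: [0.6452, -0.0793, 0.2272]
orientation: [[0.119, 0.993, -0.001], [0.993, -0.119, -0.0], [-0.0, -0.001, -1.0]]
force: [0.8, 0.2, 0.3]
gripper_width: 0.998
grasp_force: 0.0
```

{"fn": "move_arm", "kwargs": {"claw": [9.18,9.18,9.18,9.18,9.18,9.18,9.18,9.18,9.18], "slide": [[1.5,0,0],[1.5,0,0],[1.5,0,0],[1.5,0,0],[1.5,0,0],[1.5,0,0],[1.5,0,0],[1.5,0,0],[1.5,0,0]], "delta_rot": [[0,-5,0],[0,-5,0],[0,-5,0],[0,-5,0],[0,-5,0],[0,-5,0],[0,-5,0],[0,-5,0],[0,-5,0]]}}

```text
clock: 2.52
tcp_pos: [0.6595, 0.0474, 0.1826]
orientation: [[0.082, 0.993, -0.08], [0.7, -0.115, -0.705], [-0.709, 0.001, -0.705]]
force: [0.5, 0.3, -0.1]
gripper_width: 1.003
grasp_force: 0.0
```

Run:
```python
from h import *
print(np.round(state()["q"],2))
a=cur();b=pose(C0,0,.19);c=pose(C0,45,.16)
e=rows(lin(a,c,16),a);print(c[0])
```

```text
[-0.6   0.81  0.25  1.39  0.5   1.4  -0.7 ]
16 "slide": [[-0.85,0.02,1.2],[-0.97,0.01,1.12],[-1.07,0.02,1.01],[-1.16,0.01,0.91],[-1.25,0.02,0.78],[-1.32,0.01,0.66],[-1.38,0.01,0.53],[-1.42,0.01,0.39],[-1.45,0.02,0.24],[-1.47,0.01,0.11],[-1.48,0.01,-0.05],[-1.46,0.02,-0.18],[-1.44,0.01,-0.33],[-1.39,0.01,-0.47],[-1.35,0.01,-0.61],[-1.28,0.01,-0.73]] "delta_rot": [[0.0,5.6,0.0],[0.0,5.7,0.0],[0.0,5.6,0.0],[0.0,5.6,0.0],[0.0,5.7,-0.1],[0.0,5.6,0.0],[0.0,5.7,0.0],[0.0,5.6,0.0],[0.0,5.6,0.0],[0.0,5.7,0.0],[0.1,5.6,0.0],[0.0,5.6,0.0],[0.0,5.7,0.0],[0.0,5.6,-0.1],[0.0,5.6,0.0],[0.0,5.7,0.0]]
[ 0.63531929 -0.18401041  0.14348023]
```

{"fn": "move_arm", "kwargs": {"claw": [9.18,9.18,9.18,9.18,9.18,9.18,9.18,9.18,9.18,9.18,9.18,9.18,9.18,9.18,9.18,9.18], "slide": [[-0.85,0,1.2],[-0.95,0,1.1],[-1.05,0,1.0],[-1.15,0,0.9],[-1.25,0,0.8],[-1.3,0,0.65],[-1.4,0,0.5],[-1.4,0,0.4],[-1.45,0,0.25],[-1.45,0,0.1],[-1.5,0,-0.05],[-1.45,0,-0.2],[-1.45,0,-0.35],[-1.4,0,-0.45],[-1.35,0,-0.6],[-1.3,0,-0.75]], "delta_rot": [[0,5.6,0],[0,5.6,0],[0,5.6,0],[0,5.6,0],[0,5.7,0],[0,5.7,0],[0,5.6,0],[0,5.6,0],[0,5.6,0],[0,5.6,0],[0,5.6,0],[0,5.6,0],[0,5.7,0],[0,5.7,0],[0,5.6,0],[0,5.6,0]]}}

```text
clock: 3.85
tcp_pos: [0.632, -0.1869, 0.1437]
orientation: [[0.082, 0.993, 0.085], [0.699, -0.118, 0.705], [0.71, 0.001, -0.704]]
force: [0.8, 0.5, -0.6]
gripper_width: 1.001
grasp_force: 0.0
```

Run:
```python
from h import *
print(np.round(state()["q"],2))
a=cur();c=pose(C0,45,.012)
e=rows(lin(a,c,8),a);print(c[0])
```

```text
[ 0.73  0.85 -0.23  1.4  -0.55  1.32  0.69]
8 "slide": [[0.02,0.03,1.88],[0.02,0.02,1.88],[0.02,0.03,1.88],[0.02,0.03,1.88],[0.02,0.03,1.88],[0.03,0.04,1.88],[0.02,0.03,1.88],[0.03,0.04,1.88]] "delta_rot": [[0.0,0.0,0.0],[0.1,-0.1,-0.1],[0.0,0.0,0.0],[0.1,0.0,0.0],[0.0,-0.1,0.0],[0.0,0.0,-0.1],[0.1,0.0,0.0],[0.0,-0.1,0.0]]
[ 0.64698472 -0.0800108   0.03882843]
```

{"fn": "move_arm", "kwargs": {"claw": [9.18,9.18,9.18,9.18,9.18,9.18,9.18,9.18,9.18,5.5,5.5,5.5,5.5,5.5,5.5,5.5,5.5], "slide": [[0,0.05,1.9],[0,0,1.9],[0,0.05,1.9],[0.05,0,1.9],[0,0.05,1.9],[0.05,0,1.9],[0,0.05,1.9],[0.05,0.05,1.7],[0,0,0],[0,0,0],[0,0,0],[0,0,0],[0,0,0],[0,0,0],[0,0,0],[0,0,0],[0,0,0]], "delta_rot": [[0,0,0],[0,0,0],[0,0,0],[0,0,0],[0,0,0],[0,0,-0.3],[0,0,0],[0,0,0],[0,0,0],[0,0,0],[0,0,0],[0,0,0],[0,0,0],[0,0,0],[0,0,0],[0,0,0],[0,0,0]], "grip_force": 30}}

```text
clock: 5.27
tcp_pos: [0.6477, -0.0801, 0.039]
orientation: [[0.077, 0.993, 0.084], [0.704, -0.114, 0.701], [0.706, 0.005, -0.708]]
force: [-0.0, -2.3, 3.1]
gripper_width: 0.655
grasp_force: 30.0
```

```bash
cat >> h.py <<'E'
def snap(tag,box=None,k=4):
    n="top" if tag[0]=="t" else "scene";i=snapshot(n)[:,:,::-1]
    if box: i=cv2.resize(i[box[1]:box[3],box[0]:box[2]],None,fx=k,fy=k,interpolation=cv2.INTER_CUBIC)
    cv2.imwrite(f"pics/{tag}.png",i)
E
python3 - <<'E'
from h import *
s=state();print(s["gripper_width"],s["grasp_force"],s["force"])
snap("s1",(180,120,380,260))
p,R=cur()
# pivot about the lower left edge (along w), with clearance hump
def roll(c0,h0,h1,half):
    piv=c0+half*l; piv[2]=.004
    out=[]
    n=18
    for k in range(1,n+1):
        a=-90*k/n; Q=Ro.from_rotvec(w*np.radians(90)*-k/n).as_matrix()
        q=piv+Q@(p-piv)+Z*min(.006,.003*k,.003*(n-k)) +0
        out.append((q,Q@R))
    return out
e=rows(roll(C0,32,40,.04),(p,R));print(e[0])
E
```

```text
0.6553381805398547 29.989067316055298 [-0.01174379 -2.27959939  3.07116384]
18 "slide": [[0.69,0.0,-0.24],[0.68,0.0,-0.26],[0.48,0.01,-0.03],[0.48,0.0,-0.02],[0.48,0.0,-0.03],[0.49,0.0,-0.03],[0.48,0.0,-0.03],[0.48,0.0,-0.02],[0.48,0.0,-0.03],[0.48,0.0,-0.03],[0.49,0.0,-0.03],[0.48,0.01,-0.03],[0.48,0.0,-0.02],[0.48,0.0,-0.03],[0.48,0.0,-0.03],[0.49,0.0,-0.03],[0.65,0.0,0.22],[0.67,0.0,0.2]] "delta_rot": [[0.0,-5.0,0.0],[0.0,-5.0,-0.1],[0.0,-5.0,0.0],[0.0,-5.0,0.0],[0.0,-5.0,0.0],[0.1,-5.0,-0.1],[0.0,-5.0,0.0],[0.0,-5.0,0.0],[0.0,-5.0,0.0],[0.0,-5.0,-0.1],[0.0,-5.0,0.0],[0.0,-5.0,0.0],[0.0,-5.0,0.0],[0.0,-5.0,-0.1],[0.0,-5.0,0.0],[0.0,-5.0,0.0],[0.1,-5.0,0.0],[0.0,-5.0,-0.1]]
[ 0.65642492 -0.00275028  0.04690265]
```

View pics/s1.png

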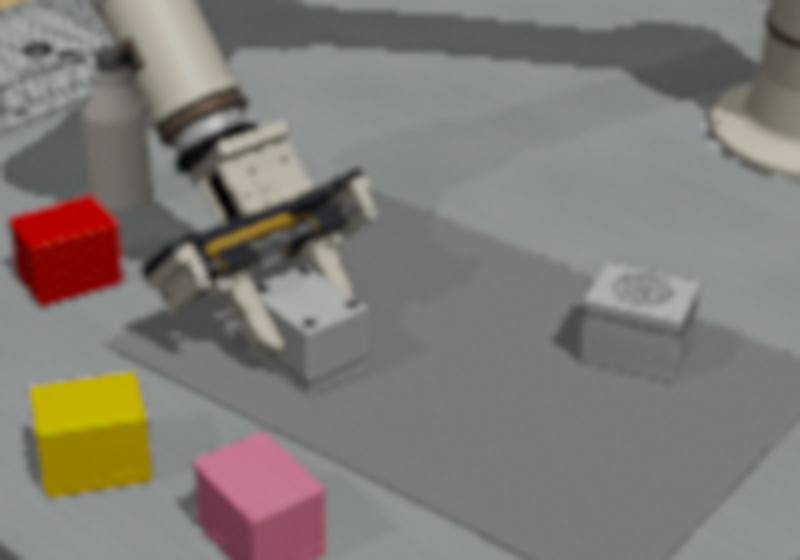

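The picture shows the footed case near (320,320) in the crop, gripped between both fingers. The opening of 60 mm matches the case width, and the bottle and upright case are undisturbed. Now I'll roll it a quarter turn over its left edge.

{"fn": "move_arm", "kwargs": {"claw": [5.5,5.5,5.5,5.5,5.5,5.5,5.5,5.5,5.5,5.5,5.5,5.5,5.5,5.5,5.5,5.5,5.5,5.5,5.5], "slide": [[0.7,0,-0.25],[0.7,0,-0.25],[0.48,0,-0.03],[0.48,0,-0.03],[0.48,0,-0.03],[0.48,0,-0.03],[0.48,0,-0.03],[0.48,0,-0.03],[0.48,0,-0.03],[0.48,0,-0.03],[0.48,0,-0.03],[0.48,0,-0.03],[0.48,0,-0.03],[0.48,0,-0.03],[0.48,0,-0.03],[0.48,0,-0.03],[0.48,0,-0.03],[0.48,0,-0.03],[0,0,0]], "delta_rot": [[0,-5,0],[0,-5,0],[0,-5,0],[0,-5,0],[0,-5,0],[0,-5,0],[0,-5,0],[0,-5,0],[0,-5,0],[0,-5,0],[0,-5,0],[0,-5,0],[0,-5,0],[0,-5,0],[0,-5,0],[0,-5,0],[0,-5,0],[0,-5,0],[0,0,0]], "grip_force": 45}}

```text
clock: 6.9
tcp_pos: [0.6548, 0.0036, 0.0485]
orientation: [[0.071, 0.995, -0.075], [0.699, -0.103, -0.708], [-0.712, -0.002, -0.703]]
force: [-0.9, 1.3, -2.8]
gripper_width: 0.649
grasp_force: 45.0
```

Run:
```python
from h import *
s=state();print(np.round(s["q"],2),s["gripper_width"],s["force"])
snap("s2",(200,120,400,260))
```

```text
[-0.71  1.01  0.5   1.47  0.31  1.12 -0.64] 0.6485807110368677 [-0.92332012  1.25493079 -2.79021161]
```

View pics/s2.png

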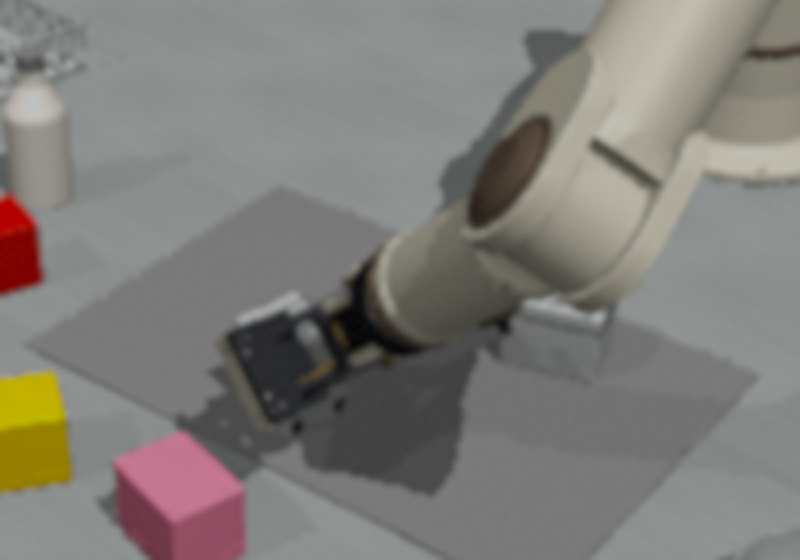

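The arm now hides the case. A force of about -2.8 N means it still carries the case's weight, so I'll lower a few millimetres, release and back out.

{"fn": "move_arm", "kwargs": {"claw": [5.5,5.5,5.5,5.5,5.5], "slide": [[0.07,0,0.07],[0.07,0,0.07],[0.07,0,0.07],[0,0,0],[0,0,0]], "delta_rot": [[0,0,0],[0,0,0],[0,0,0],[0,0,0],[0,0,0]]}}

```text
clock: 7.37
tcp_pos: [0.6558, -0.0025, 0.0504]
orientation: [[0.084, 0.993, -0.078], [0.703, -0.115, -0.702], [-0.706, 0.004, -0.708]]
force: [-0.8, 0.3, -2.6]
gripper_width: 0.651
grasp_force: 45.0
```

{"fn": "move_arm", "kwargs": {"claw": [5.5,5.5,5.5,5.5,5.5,5.5], "slide": [[0.07,0,0.07],[0.07,0,0.07],[0.07,0,0.07],[0.03,0,0.03],[0,0,0],[0,0,0]], "delta_rot": [[0,0,0],[0,0,0],[0,0,0],[0,0,0],[0,0,0],[0,0,0]]}}

```text
clock: 7.87
tcp_pos: [0.6561, -0.0018, 0.0486]
orientation: [[0.083, 0.994, -0.077], [0.701, -0.113, -0.704], [-0.708, 0.004, -0.706]]
force: [-1.6, 3.5, 6.5]
gripper_width: 0.647
grasp_force: 45.0
```

{"fn": "move_arm", "kwargs": {"claw": [9.18,9.18,9.18,9.18,9.18,9.18,9.18,9.18,9.18,9.18,9.18,9.18,9.18,9.18,9.18], "slide": [[0,0,0],[0,0,0],[0,0,0],[0,0,0],[0,0,0],[0,0,0],[0,0,-1],[0,0,-2],[0,0,-2.5],[0,0,-2.5],[0,0,-2.5],[0,0,-2.5],[0,0,-2],[0,0,0],[0,0,0]], "delta_rot": [[0,0,0],[0,0,0],[0,0,0],[0,0,0],[0,0,0],[0,0,0],[0,0,0],[0,0,0],[0,0,0],[0,0,0],[0,0,0],[0,0,0],[0,0,0],[0,0,0],[0,0,0]]}}

```text
clock: 9.12
tcp_pos: [0.6681, 0.1052, 0.1533]
orientation: [[0.082, 0.994, -0.074], [0.704, -0.111, -0.702], [-0.706, 0.005, -0.708]]
force: [0.3, -0.9, -0.1]
gripper_width: 1.0
grasp_force: 0.0
```

Run:
```python
from h import *
snap("t2",(240,160,400,280),5)
C1=C0+.072*l+Z*.008
a=cur();b=pose(C1,0,.19);c=pose(C1,45,.16)
e=rows(lin(a,b,8)+lin(b,c,8),a);print(c[0])
```

```text
16 "slide": [[-1.62,0.01,0.32],[-1.65,0.01,0.16],[-1.65,0.01,0.0],[-1.64,0.01,-0.17],[-1.62,0.0,-0.33],[-1.58,0.01,-0.48],[-1.53,0.01,-0.63],[-1.46,0.0,-0.79],[-1.34,0.0,0.94],[-1.43,0.0,0.79],[-1.5,0.01,0.65],[-1.55,0.0,0.5],[-1.6,0.0,0.35],[-1.63,0.0,0.19],[-1.63,0.0,0.03],[-1.63,0.0,-0.14]] "delta_rot": [[0.0,5.6,0.0],[0.0,5.7,0.0],[0.1,5.6,0.0],[0.0,5.6,-0.1],[0.0,5.6,0.0],[0.0,5.7,0.0],[0.0,5.6,0.0],[0.1,5.6,0.0],[0.0,5.6,0.0],[0.0,5.7,0.0],[0.0,5.6,0.0],[0.0,5.6,0.0],[0.0,5.6,0.0],[0.0,5.7,0.0],[0.0,5.6,0.0],[0.0,5.6,0.0]]
[ 0.64334506 -0.11245912  0.15148023]
```

View pics/t2.png

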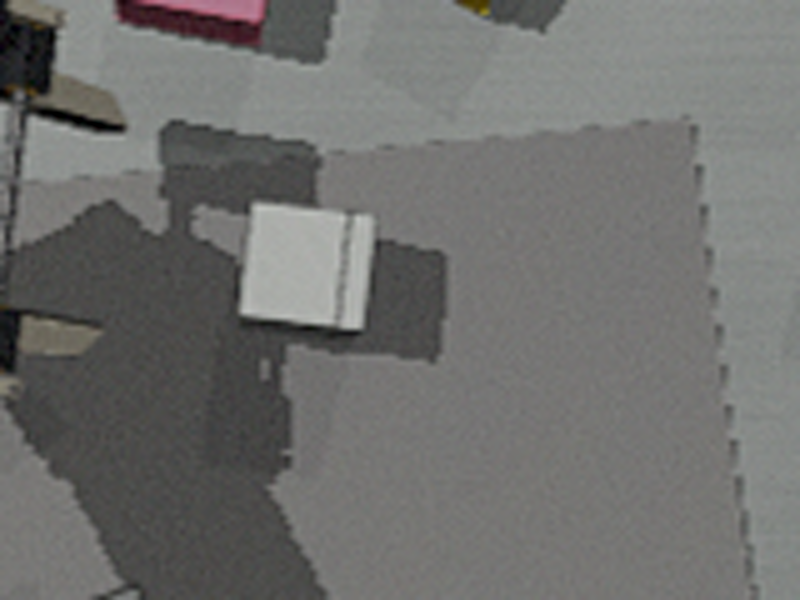

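The case rests on its side at (245–375, 203–330) in the crop. The seam is on the right, so the vent faces right and another roll to the left brings it up.

{"fn": "move_arm", "kwargs": {"claw": [9.18,9.18,9.18,9.18,9.18,9.18,9.18,9.18,9.18,9.18,9.18,9.18,9.18,9.18,9.18,9.18,9.18], "slide": [[-1.6,0,0.3],[-1.65,0,0.15],[-1.65,0,0],[-1.65,0,-0.15],[-1.6,0,-0.35],[-1.6,0,-0.5],[-1.55,0,-0.65],[-1.45,0,-0.8],[-1.35,0,0.95],[-1.45,0,0.8],[-1.5,0,0.65],[-1.55,0,0.5],[-1.6,0,0.35],[-1.6,0,0.2],[-1.65,0,0.05],[-1.65,0,-0.15],[0,0,0]], "delta_rot": [[0,5.6,0],[0,5.7,0],[0,5.6,0],[0,5.6,0],[0,5.6,0],[0,5.7,0],[0,5.6,0],[0,5.6,0],[0,5.6,0],[0,5.7,0],[0,5.6,0],[0,5.6,0],[0,5.6,0],[0,5.7,0],[0,5.6,0],[0,5.6,0],[0,0,0]]}}

```text
clock: 10.58
tcp_pos: [0.636, -0.1224, 0.1412]
orientation: [[0.099, 0.992, 0.082], [0.7, -0.128, 0.703], [0.708, -0.012, -0.706]]
force: [-3.1, -1.9, -1.7]
gripper_width: 1.0
grasp_force: 0.0
```

Run:
```python
from h import *
P=np.array([ray("top",((u+.5)/5-.5+240,(v+.5)/5-.5+160),.084) for u,v in[(252,203),(375,213),(363,330),(240,318)]])
c=P.mean(0);L=(P[1]+P[2]-P[0]-P[3])/2;W=(P[0]+P[1]-P[2]-P[3])/2
print(np.round(c,4),np.linalg.norm(L),np.linalg.norm(W),np.degrees(np.arctan2(L[0],-L[1])),np.degrees(np.arctan2(W[1],W[0])))
C1=C0+.072*l+Z*.008;print(C1)
a=cur();e=rows(lin(a,pose(C1,45,.012),8),a)
```

```text
[ 0.6553 -0.0049  0.084 ] 0.06237745534186752 0.05925809432126153 -4.883293818692381 -5.892614283692184
[ 0.65532576 -0.00564871  0.044     ]
8 "slide": [[0.19,0.07,1.85],[0.18,0.07,1.86],[0.18,0.07,1.85],[0.19,0.07,1.86],[0.18,0.07,1.85],[0.19,0.08,1.85],[0.18,0.07,1.86],[0.19,0.08,1.85]] "delta_rot": [[0.0,0.0,-0.1],[0.0,0.0,-0.2],[0.1,0.0,-0.1],[0.0,0.0,-0.2],[0.0,0.0,-0.1],[0.0,0.0,-0.2],[0.0,0.0,-0.1],[0.1,-0.1,-0.2]]
```

{"fn": "move_arm", "kwargs": {"claw": [9.18,9.18,9.18,9.18], "slide": [[0,0,0],[0,0,0],[0,0,0],[0,0,0]], "delta_rot": [[0,0,0],[0,0,0],[0,0,0],[0,0,0]]}}

```text
clock: 10.92
tcp_pos: [0.6436, -0.1102, 0.1533]
orientation: [[0.074, 0.994, 0.082], [0.703, -0.11, 0.702], [0.707, 0.006, -0.707]]
force: [-0.2, 0.0, 0.5]
gripper_width: 1.002
grasp_force: 0.0
```

Run:
```python
from h import *
C1=C0+.072*l+Z*.008
a=cur();e=rows(lin(a,pose(C1,45,.012),8),a);print(e[0])
```

```text
8 "slide": [[-0.04,-0.01,1.85],[-0.03,0.0,1.84],[-0.04,-0.01,1.85],[-0.03,0.0,1.85],[-0.04,0.0,1.84],[-0.04,-0.01,1.85],[-0.03,0.0,1.85],[-0.04,0.0,1.84]] "delta_rot": [[0.0,0.0,0.0],[0.0,0.0,0.1],[0.1,0.0,0.0],[0.0,0.0,0.0],[0.0,0.0,0.1],[0.0,0.0,0.0],[0.0,0.0,0.1],[0.1,0.0,0.0]]
[ 0.65504341 -0.00847382  0.04683861]
```

{"fn": "move_arm", "kwargs": {"claw": [9.18,9.18,9.18,9.18,9.18,9.18,9.18,9.18,9.18,9.18,5.5,5.5,5.5,5.5,5.5,5.5,5.5,5.5], "slide": [[-0.05,0,1.85],[-0.05,0,1.85],[-0.05,0,1.85],[-0.05,0,1.85],[0,0,1.85],[-0.05,0,1.85],[-0.05,0,1.85],[0,0,1.85],[0,0,0],[0,0,0],[0,0,0],[0,0,0],[0,0,0],[0,0,0],[0,0,0],[0,0,0],[0,0,0],[0,0,0]], "delta_rot": [[0,0,0],[0,0,0],[0,0,0.3],[0,0,0],[0,0,0],[0,0,0],[0,0,0],[0,0,0],[0,0,0],[0,0,0],[0,0,0],[0,0,0],[0,0,0],[0,0,0],[0,0,0],[0,0,0],[0,0,0],[0,0,0]], "grip_force": 30}}

```text
clock: 12.42
tcp_pos: [0.6552, -0.011, 0.0454]
orientation: [[0.083, 0.993, 0.083], [0.702, -0.117, 0.702], [0.707, 0.0, -0.707]]
force: [-1.1, -2.3, 3.5]
gripper_width: 0.653
grasp_force: 30.0
```

Run:
```python
from h import *
p,R=cur();s=state();print(s["force"],s["gripper_width"])
c=C0+.072*l;piv=c+.032*l;piv[2]=.004;n=18;o=[]
for k in range(1,n+1):
    Q=Ro.from_rotvec(-w*np.radians(5*k)).as_matrix();o.append((piv+Q@(p-piv)+Z*min(.006,.003*k),Q@R))
e=rows(o,(p,R));print(e[0])
```

```text
[-1.11660599 -2.28982211  3.52647953] 0.6525195957987839
18 "slide": [[0.7,0.0,-0.17],[0.67,0.0,-0.18],[0.49,-0.01,0.05],[0.48,0.0,0.04],[0.49,0.0,0.05],[0.48,0.0,0.05],[0.49,0.0,0.04],[0.48,-0.01,0.05],[0.49,0.0,0.04],[0.48,0.0,0.05],[0.48,0.0,0.05],[0.49,0.0,0.04],[0.48,-0.01,0.05],[0.49,0.0,0.05],[0.48,0.0,0.04],[0.49,0.0,0.05],[0.48,0.0,0.04],[0.49,-0.01,0.05]] "delta_rot": [[0.0,-5.0,0.0],[0.0,-5.0,0.0],[-0.1,-5.0,-0.1],[0.0,-5.0,0.0],[0.0,-5.0,0.0],[0.0,-5.0,0.0],[0.0,-5.0,-0.1],[0.0,-5.0,0.0],[-0.1,-5.0,0.0],[0.0,-5.0,0.0],[0.0,-5.0,0.0],[0.0,-5.0,-0.1],[0.0,-5.0,0.0],[-0.1,-5.0,0.0],[0.0,-5.0,0.0],[0.0,-5.0,0.0],[0.0,-5.0,-0.1],[0.0,-5.0,0.0]]
[0.6639367  0.0673203  0.04733417]
```

{"fn": "move_arm", "kwargs": {"claw": [5.5,5.5,5.5,5.5,5.5,5.5,5.5,5.5,5.5,5.5,5.5,5.5,5.5,5.5,5.5,5.5,5.5,5.5,5.5,5.5], "slide": [[0.7,0,-0.18],[0.7,0,-0.18],[0.48,0,0.05],[0.48,0,0.05],[0.48,0,0.05],[0.48,0,0.05],[0.48,0,0.05],[0.48,0,0.05],[0.48,0,0.05],[0.48,0,0.05],[0.48,0,0.05],[0.48,0,0.05],[0.48,0,0.05],[0.48,0,0.05],[0.48,0,0.05],[0.48,0,0.05],[0.48,0,0.05],[0.48,0,0.05],[0,0,0],[0,0,0]], "delta_rot": [[0,-5,0],[0,-5,0],[0,-5,0],[0,-5,0],[0,-5,0],[0,-5,0],[0,-5,0],[0,-5,0],[0,-5,0],[0,-5,0],[0,-5,0],[0,-5,0],[0,-5,0],[0,-5,0],[0,-5,0],[0,-5,0],[0,-5,0],[0,-5,0],[0,0,0],[0,0,0]], "grip_force": 45}}

```text
clock: 14.08
tcp_pos: [0.6633, 0.0698, 0.0437]
orientation: [[0.077, 0.994, -0.082], [0.702, -0.112, -0.703], [-0.708, -0.003, -0.706]]
force: [-0.7, 0.0, -4.1]
gripper_width: 0.654
grasp_force: 45.0
```

{"fn": "move_arm", "kwargs": {"claw": [5.5,5.5,5.5,5.5,5.5], "slide": [[0,0,0],[0,0,0],[0.1,0,0.1],[0.1,0,0.1],[0,0,0]], "delta_rot": [[0,0,0],[0,0,0],[0,0,0],[0,0,0],[0,0,0]]}}

```text
clock: 14.5
tcp_pos: [0.6638, 0.067, 0.0439]
orientation: [[0.083, 0.993, -0.083], [0.703, -0.118, -0.701], [-0.706, -0.0, -0.708]]
force: [-0.3, 0.7, -3.4]
gripper_width: 0.654
grasp_force: 45.0
```

{"fn": "move_arm", "kwargs": {"claw": [5.5,5.5,5.5,5.5,5.5,5.5], "slide": [[0.07,0,0.07],[0.07,0,0.07],[0.07,0,0.07],[0,0,0],[0,0,0],[0,0,0]], "delta_rot": [[0,0,0],[0,0,0],[0,0,0],[0,0,0],[0,0,0],[0,0,0]]}}

```text
clock: 15.0
tcp_pos: [0.664, 0.0673, 0.0432]
orientation: [[0.083, 0.993, -0.083], [0.701, -0.117, -0.703], [-0.708, 0.0, -0.706]]
force: [-3.9, 3.4, 7.3]
gripper_width: 0.649
grasp_force: 45.0
```

Contact with the mat: the force is now +7 N. Next I'll release and retreat.

{"fn": "move_arm", "kwargs": {"claw": [9.18,9.18,9.18,9.18,9.18,9.18,9.18,9.18,9.18,9.18,9.18,9.18,9.18,9.18,9.18], "slide": [[0,0,0],[0,0,0],[0,0,0],[0,0,0],[0,0,0],[0,0,0],[0,0,-1],[0,0,-2],[0,0,-2.5],[0,0,-2.5],[0,0,-2.5],[0,0,-2.5],[0,0,-2],[0,0,0],[0,0,0]], "delta_rot": [[0,0,0],[0,0,0],[0,0,0],[0,0,0],[0,0,0],[0,0,0],[0,0,0],[0,0,0],[0,0,0],[0,0,0],[0,0,0],[0,0,0],[0,0,0],[0,0,0],[0,0,0]]}}

```text
clock: 16.25
tcp_pos: [0.6769, 0.1741, 0.1478]
orientation: [[0.082, 0.993, -0.08], [0.704, -0.114, -0.701], [-0.706, 0.002, -0.708]]
force: [-0.0, 0.4, -0.2]
gripper_width: 1.0
grasp_force: 0.0
```

Run:
```python
from h import *
snap("t3",(80,160,480,360),2)
```

```text
(no output)
```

View pics/t3.png

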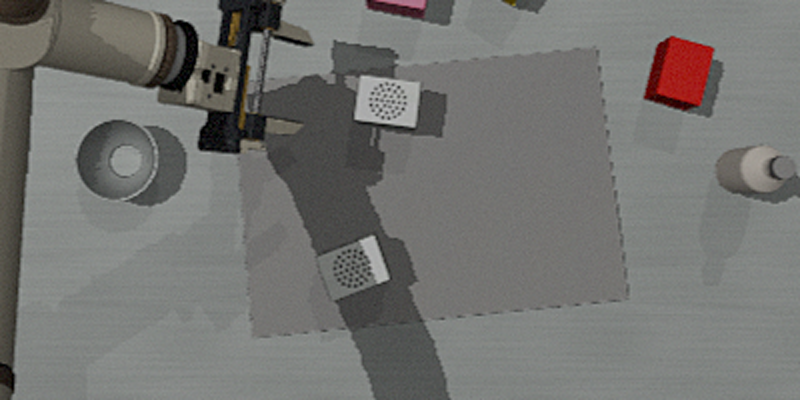

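The case is vent side up at (388,101) in the crop, flat on the mat. The other case, bowl and bottle look unmoved and the gripper is clear, so I'll hand it in.

```bash
python3 -c "
from cell import *
print(sign_off())"
```

```text
the job is handed in; nothing more can be done
None
```

The case was turned in two quarter turns, resting on its side after the first. It now stands vent side up on the mat with nothing else visibly disturbed; I handed it in at about 16 s, and no verdict was returned.

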